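# Put the steel template away in its rack slot

### The job

Lay the bronze drift punch that lies before the template rack in the tool tray, and slide the steel template along the bench, clipped nose first, into the rack's bottom slot until it is fully home and square against the back. The template is to stay flat on the bench: push it, do not lift it. Leave the hammer, lens, scroll bracket, brass cap, green tin and blue pot where they are.

Things in the scene. Friction and masses are not known exactly. Their poses are not given: they have to be found in the camera images.
- template: steel marking template lying flat on the bench: plate 150 mm long (x), 110 wide (y), 6 thick, about 0.65 kg, no holes, dark engraved star in the middle. Nose (+x end) clipped at 45 degrees by 22 mm at both corners: front edge 66 mm wide, straight sides from x = -75 to +53 mm; square tail (-x end). Too wide to grasp; two open fingers on one edge push it steadily. Origin: centre of underside, z up
- template_nose (a point): point at the middle of the template's clipped front edge, half way up its thickness, 75 mm ahead (+x) of the template's origin
- template_tail (a point): point at the middle of the template's square tail edge, half way up its thickness, 75 mm behind (-x) the template's origin
- rack: teak rack screwed to the bench, 144 mm wide, 122 deep, 66 high, open in front. Bottom slot: floor is the bench, 116 mm wide, 12 high, 110 deep to the back board; cheeks 14 thick. Templates on the shelves above jut out up to 14 mm, from 18 mm up. Origin: on the bench, middle of the slot's mouth; x points into the slot, y across, z up. A template fully home leaves 40 mm of tail outside
- rack_stop (a point): middle of the back board's face in the bottom slot, 3 mm above the bench, 110 mm along the rack's x from its origin
- punch: bronze drift punch lying on the bench in front of the slot: 140 mm long along its x; octagonal shank 14 mm across from x = -70 to +15 mm, then a round drift 10 mm thick to x = +70 mm; about 0.13 kg. Origin: underside, middle of its length; it balances about 20 mm towards the shank (-x) end.
- punch_center (a point): point on the punch's axis at the middle of its length, 7 mm above the surface it lies on
- tray: open pale wooden tool tray fixed to the bench: 200 mm (its x) by 100 mm (its y), 28 mm high, walls and floor 5 mm thick. Origin: centre of its underside, z up.
- hammer: planishing hammer lying on the bench, 270 mm long, wooden handle, steel head; bystander. Origin: middle of its length, underside; x runs from handle to head.
- lens: round yellow glass lantern lens, 80 mm across, 19 mm high, domed; bystander. Origin: centre of its underside.
- bracket: copper S-scroll bracket lying flat, about 125 mm (its x) by 55 mm, 8 mm high; bystander. Origin: near its middle, on the bench.
- cap: brass lantern cap, a cone 88 mm across and 50 mm high; bystander. Origin: centre of its underside.
- tin: closed green tin with a pale lid, 60 mm across, 55 mm high; bystander. Origin: centre of its underside.
- pot: small empty blue ceramic flux pot, 50 mm across, 35 mm high; bystander. Origin: centre of its underside.
Things that resemble listed ones, but are neither listed nor needed, are in the scene too. Several things have the shape of the punch; the one meant has the colours described above.

How it is judged:
At the end, for the whole second after the job is handed in: Template flat on the bench in the bottom slot, nose first, within 5 mm of the back board, 10 mm of the slot's middle and 0.06 rad of its direction; punch lying level on the tray's floor, its middle within 60 mm (lengthwise) and 45 mm (across) of the tray's centre; both at rest (x of template_nose in the frame of rack above 0.105 m and y of template_nose in the frame of rack between -0.01 and 0.01 m and angle between the x axis of template and the x axis of rack, either way round below 0.06 rad and x of template_tail in the frame of rack below -0.03 m and height (world z) of template_tail between -0.005 and 0.012 m and linear speed of each of template, punch below 0.02 m/s and x of punch_center in the frame of tray between -0.06 and 0.06 m and y of punch_center in the frame of tray between -0.045 and 0.045 m and z of punch_center in the frame of tray below 0.019 m and angle between punch's own x axis and vertical between 1.45 and 1.7 rad); the robot touches nothing.
It fails at once if the template is lifted: its nose or tail more than about 15 mm above the bench (height (world z) of any of template_nose, template_tail above 0.018 m).
It fails at once if the hammer, lens, scroll bracket, brass cap, green tin or blue pot is moved more than 15 mm (distance of any of hammer, lens, bracket, cap, tin, pot from where it was at the start of the episode above 0.015 m).
It also fails if it takes over 72 s, if anything falls off the work surface, if the arm or the gripper's body presses on something with over 40 N, if the wrist force passes 120 N, or if a joint passes its speed limit or range.

### The arm

A 6-joint arm with a two-finger parallel gripper is mounted at the origin on the work surface. World frame = base frame: x ahead of the robot, y to its left, z up, the work surface at z = 0. Lengths are in m, angles in rad, forces in N, time in s.
With the tool pointing down it reaches from about 0.3 to 0.775 m from the base axis. Payload 14.6 kg.
Tool frame: the origin (TCP) lies at the very end of the fingers, on their centre line; the grasp point (between the pads) lies 19 mm behind it; z points along the fingers, y is the line along which they close (so a half turn about z gives the same grasp; the last joint's range is limited). The gripper opens to 94 mm and grips with 3 to 60 N. Pads are 16 mm wide; open, the fingers measure 119 mm over their backs; the gripper's body (75 mm by 177 mm) begins 78 mm behind the grasp point.
Start: joints at [-1.231, 0.3, 1.521, -0, 1.321, -0.067], TCP at [0.218, -0.505, 0.205] pointing down, gripper open.
Joint ranges: [-3.03, 3.03], [-0.79, 2.21], [0.23, 2.52], [-1.04, 4.18], [0, 3.07], [-2.55, 2.55]. Speed limits (rad/s): [2.22, 2.22, 2.57, 3.14, 3.14, 3.14].

### API

Orientations are given as [roll, pitch, yaw] about the fixed x, y, z axes, in that order (R = Rz(yaw) Ry(pitch) Rx(roll)).
In Python, from station import ctrl gives the robot as it stands. The module is installed in compiled form; this text tells all that it offers.
- The arm moves only by the tool step_arm, never from a script. Its argument "deltas" is a list of rows, each an object with "dp": the shift along the tool's x, y, z scaled (see below), a list of three; "twist": the turn about the tool's z scaled (see below). In form: [{"dp": [tx, ty, tz], "twist": twist}, ...]. A call has 1 to 12 rows; each row shifts and turns the commanded pose from where the row before left it, along the tool's axes as they then stand; what a row does not reach is not made up. The controller multiplies each number of a shift by 0.04 m and each number of a turn by 4 degrees. A row lasts 1/10 s, in which the tool goes at most 50 mm and 8.59 degrees, less where a joint would pass 70% of its speed; a pose out of reach is approached as far as the arm can. A call with a number of a shift or a turn outside -1 to 1 is refused whole. A call with a gripper value outside its range is refused whole. "gripper" is the opening, from -1 (shut) to 1 (fully open), set as the call begins (left out, the last holds). The fingers move at their own pace and stop on an object; "squeeze" is the grip in N (left out, the last holds). Time passes only in rows, so rows that do not move let the fingers close. It gives the time, the measured TCP pose, the force, the opening and the grip force at its end, in the units of the state.
- ctrl.get_obs(): the state, without advancing time (a new reading comes with each control period).
- ctrl.camera(name): name is "scene" or "side" or "wrist"; returns (picture, depth): 420x560x3 uint8, red, green, blue; 420x560 float32, m along the optical axis (not along the pixel's ray), 0 where there is no reading.
- ctrl.get_calibration(name): a dict with "fx", "fy", "cx", "cy" (pixels), "world_to_cam" (4x4, takes a point from world to camera coordinates); the wrist camera has in their place "hand_eye" (4x4, takes a point from camera to tool coordinates, whose origin is the TCP and whose axes are the flange's). Camera axes: x right, y down, z forward; pixel columns grow to the right and rows downward; lengths in m; the calibration is good to about 2 mm. A picture is of the moment at which its call begins: read the wrist's pose just before it. get_calibration takes no time and is no camera call.
- ctrl.hand_in(): hands the job in; it is judged then, once.
Trained networks look in the newest picture that a camera, given by its name, has taken for a name from the list of things; names that differ only in an ending like _2 or _b are one class to them, and where a whole thing is asked for, a point or a joint stands for the part that bears it (a point fixed in the world has none). Each returns a list of dicts, best first, with "conf" (0 to 1); they miss things now and then, are a little off and sometimes report something else, mostly with a low value. They report only what shows in the picture. A call takes as long as a camera call. They do not tell look-alikes from the thing itself.
- ctrl.spot_in(camera, label): "rect" ([left, top, right, bottom] as shares, 0 to 1, of the picture: columns of its width, rows of its height, round what is visible of it).
- ctrl.cut_out(camera, label): "pixels" (420x560 bool, what is visible of it) and "rect" ([left, top, right, bottom] as shares, 0 to 1, of the picture: columns of its width, rows of its height, round what is visible of it).
The state is a dict: "time_s": time; "qpos": joint angles; "joint_vel": joint speeds; "tau": joint torques, N m; "ee_pos": TCP position; "eef_rot": TCP orientation; "force": force on the tool from outside, world axes, zero at the start; "moment": the same for the moment, N m; "grip_width": finger opening in m; "grip_force": force on a finger pad.
Only numpy, scipy, OpenCV 4.12 (cv2) and the standard library are available. Lean on these libraries where they do the work, as an engineer would, in place of code of your own. Each camera call takes 0.05 s, during which the arm holds its last target. There are 200 camera calls.

## Working session

There is one attempt and no reset: what is moved stays moved. The work goes in short steps, Python scripts to look and compute and a tool call to move; the robot and the scene stay as the last step left them, time stands still between calls to the robot, and variables do not carry over. Pictures are saved under pics/ and viewed, at most 10 in all, crops included, and the job is handed in when it is done.

Besides the shell and the picture viewer there is one more tool, called after ">>>" by a JSON object that holds its "name" and its "arguments". step_arm: Moves the arm, as the interface text tells. Its arguments: {"type":"object","properties":{"deltas":{"type":"array"},"gripper":{"type":"number"},"squeeze":{"type":"number"}},"required":["deltas"]}

```bash
mkdir -p pics
cat > h.py <<'E'
import numpy as np, cv2
from station import ctrl
def cloud(cam,depth):
    c=ctrl.get_calibration(cam); v,u=np.mgrid[0:420,0:560]
    P=np.stack([(u-c['cx'])/c['fx']*depth,(v-c['cy'])/c['fy']*depth,depth],-1)
    T=np.linalg.inv(c['world_to_cam']); W=P@T[:3,:3].T+T[:3,3]
    W[depth<=0]=np.nan; return W
E
python3 - <<'E'
from h import *
ims=[]
for cam in ['scene','side']:
    im,d=ctrl.camera(cam); W=cloud(cam,d); np.savez(f'/tmp/{cam}.npz',im=im,W=W)
    cv2.imwrite(f'pics/{cam}0.png',cv2.resize(im[:,:,::-1],(800,600)))
    for l in ['template','rack','punch','tray','hammer','lens','bracket','cap','tin','pot']:
        for r in ctrl.cut_out(cam,l)[:4]:
            m=r['pixels']; p=W[m]; p=p[~np.isnan(p[:,0])]
            if len(p)<5: continue
            q=p[:,:2].astype(np.float32); 
            b=cv2.minAreaRect(q)
            print(cam,l,round(r['conf'],2),(np.array(r['rect'])*[800,600,800,600]).astype(int),'med',np.median(p,0).round(3),'zmax',p[:,2].max().round(3),'box',np.round(b[0],3),np.round(b[1],3),round(b[2],1),im[m].mean(0).astype(int))
print(ctrl.get_obs())
E
```

```text
scene template 0.95 [240 314 345 383] med [ 0.52  -0.183  0.006] zmax 0.013 box [ 0.514 -0.178] [0.149 0.118] 85.8 [148 135 125]
scene rack 0.74 [477 253 584 355] med [0.572 0.201 0.057] zmax 0.07 box [0.525 0.224] [0.172 0.207] 84.0 [122  85  38]
scene punch 0.92 [616 345 709 391] med [0.714 0.372 0.011] zmax 0.017 box [0.714 0.382] [0.145 0.027] 41.4 [109  50 101]
scene punch 0.8 [580 273 663 283] med [0.537 0.41  0.012] zmax 0.018 box [0.533 0.406] [0.14  0.017] 74.2 [189  98   0]
scene punch 0.79 [419 295 476 352] med [0.549 0.08  0.012] zmax 0.018 box [0.54  0.081] [0.142 0.023] 21.4 [118  71  20]
scene punch 0.35 [415 192 559 236] med [0.318 0.251 0.023] zmax 0.03 box [0.323 0.236] [0.269 0.108] 81.9 [150 100  57]
scene tray 0.62 [ 96 284 180 412] med [ 0.461 -0.424  0.005] zmax 0.031 box [ 0.444 -0.426] [0.233 0.11 ] 3.2 [179 139  75]
scene hammer 0.92 [418 192 560 235] med [0.319 0.255 0.022] zmax 0.03 box [0.305 0.239] [0.268 0.11 ] 72.9 [148 100  58]
scene bracket 0.71 [256 460 346 503] med [ 0.75  -0.224  0.006] zmax 0.011 box [ 0.748 -0.205] [0.119 0.049] 85.2 [185 108  5
[... 2640 characters left out ...]
0.04  0.054] 10.3 [57 69 79]
{'time_s': 1.1, 'qpos': array([-1.23058888e+00,  2.99882444e-01,  1.52098768e+00,  2.08358743e-05,
        1.32067196e+00, -6.66096571e-02]), 'joint_vel': array([-0.00162014,  0.00041076,  0.00154718,  0.00033498,  0.00186942,
        0.00033918]), 'tau': array([-2.85430739e-03, -5.31675017e+01, -3.52925599e+01,  7.07661593e-02,
        2.13152583e-02, -8.43380150e-06]), 'ee_pos': array([ 0.21762718, -0.50511619,  0.20546043]), 'eef_rot': array([ 3.14154085e+00, -1.67769524e-05,  4.06811949e-01]), 'force': array([ 0.15713677, -0.68630013, -0.12270927]), 'moment': array([ 0.02699519, -0.01339043,  0.03109854]), 'grip_force': 0.0, 'grip_width': 0.09400634121153971}
```

View pics/scene0.png

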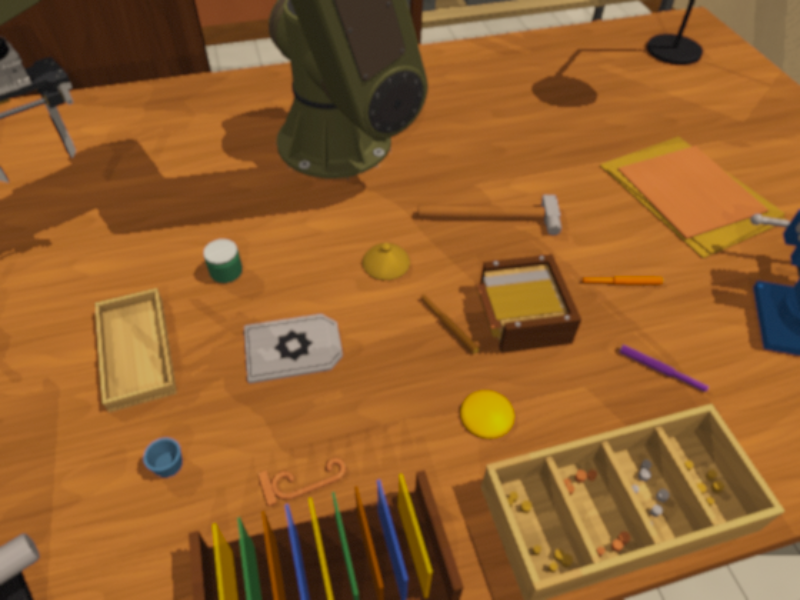

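View pics/side0.png

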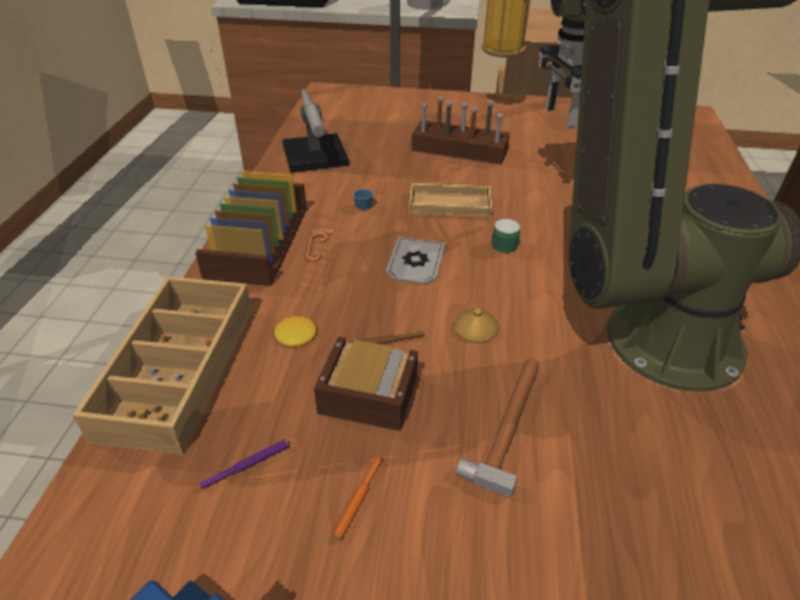

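Scene picture: the template is at (293,347), nose to the right, and the rack at (530,303) with its mouth to the left. The bronze punch is at (448,324) and the tray at (135,348). The orange and purple punches are decoys. Next I fit poses from both clouds.

```bash
cat > fit.py <<'E'
from h import *
S=[np.load(f'/tmp/{c}.npz') for c in ['scene','side']]
def sel(x0,x1,y0,y1,z0,z1,k):
    W=S[k]['W']; m=(W[...,0]>x0)&(W[...,0]<x1)&(W[...,1]>y0)&(W[...,1]<y1)&(W[...,2]>z0)&(W[...,2]<z1)
    return W[m],S[k]['im'][m].astype(int)
for k in (0,1):
    p,c=sel(.45,.70,.1,.33,.052,.08,k); dark=c.sum(1)<230
    for n,q in(('racktop',p),('rackdark',p[dark])):
        b=cv2.minAreaRect(q[:,:2].astype(np.float32)); print(k,n,len(q),np.round(b[0],4),np.round(b[1],4),round(b[2],2),np.median(q[:,2]).round(4))
    p,c=sel(.3,.6,-.5,-.35,.022,.04,k); b=cv2.minAreaRect(p[:,:2].astype(np.float32)); print(k,'tray',np.round(b[0],4),np.round(b[1],4),round(b[2],2))
    p,c=sel(.42,.6,-.28,-.08,.003,.02,k); b=cv2.minAreaRect(p[:,:2].astype(np.float32)); print(k,'tmpl',np.round(b[0],4),np.round(b[1],4),round(b[2],2))
    p,c=sel(.44,.64,.03,.12,.005,.02,k); p=p[(np.abs((p[:,1]-.08)-.4*(p[:,0]-.54))<.02)]
    m=p[:,:2].mean(0); d=np.linalg.svd(p[:,:2]-m)[2][0]; d*=np.sign(d[0]); s=(p[:,:2]-m)@d; t=(p[:,:2]-m)@[-d[1],d[0]]
    print(k,'punch',len(p),m.round(4),np.degrees(np.arctan2(d[1],d[0])).round(2),s.min().round(4),s.max().round(4),'ctr',(m+d*(s.min()+s.max())/2).round(4))
    for a in np.arange(-.07,.07,.02):
        q=(s>a)&(s<a+.02)
        if q.sum()>2: print('   ',a.round(3),q.sum(),p[q,2].max().round(4),np.ptp(t[q]).round(4))
im=S[0]['im'][:,:,::-1]; cv2.imwrite('pics/crop.png',cv2.resize(im[150:270,270:430],(800,600),interpolation=2))
E
python3 fit.py
```

```text
0 racktop 2813 [0.5528 0.2073] [0.1303 0.1479] 83.77 0.0582
0 rackdark 963 [0.5544 0.2101] [0.1231 0.1452] 83.54 0.0649
0 tray [ 0.4579 -0.421 ] [0.2054 0.1006] 3.79
0 tmpl [ 0.5108 -0.1801] [0.1961 0.1795] 89.44
0 punch 290 [0.5512 0.0803] 20.37 -0.0813 0.0609 ctr [0.5416 0.0768]
    -0.07 29 0.0157 0.0107
    -0.05 26 0.0144 0.0073
    -0.03 41 0.0167 0.0136
    -0.01 48 0.0165 0.0153
    0.01 47 0.0162 0.015
    0.03 53 0.0184 0.0146
    0.05 30 0.0157 0.0147
1 racktop 2404 [0.5538 0.2078] [0.1329 0.1451] 83.67 0.0568
1 rackdark 916 [0.5539 0.2105] [0.1279 0.145 ] 84.12 0.0636
1 tray [ 0.4583 -0.4205] [0.1995 0.1088] 3.99
1 tmpl [ 0.5128 -0.1769] [0.1545 0.1757] 87.03
1 punch 159 [0.5354 0.0784] 20.04 -0.0627 0.0764 ctr [0.5418 0.0807]
    -0.07 15 0.0128 0.0073
    -0.05 22 0.0105 0.0105
    -0.03 23 0.0117 0.0098
    -0.01 32 0.0147 0.0137
    0.01 34 0.0154 0.0126
    0.03 23 0.0168 0.0114
    0.05 5 0.0151 0.0052
    0.07 5 0.0129 0.0055
```

View pics/crop.png

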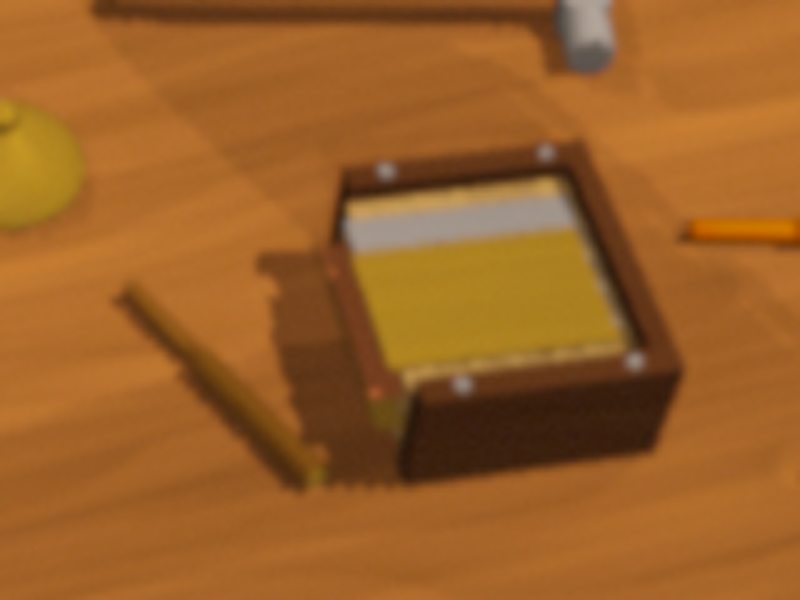

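Crop: the thick shank is at the lower right end (315,470), so the shank points along +20° in world. I plan to grasp at its balance point (0.560, 0.086).

>>> {"name": "step_arm", "arguments": {"deltas": [{"dp":[0.5,-0.4,0],"twist":0.77},{"dp":[0.82,-0.68,0.18],"twist":0},{"dp":[0.82,-0.68,0.18],"twist":0},{"dp":[0.82,-0.68,0.18],"twist":0},{"dp":[0.82,-0.68,0.18],"twist":0},{"dp":[0.82,-0.68,0.18],"twist":0},{"dp":[0.82,-0.68,0.18],"twist":0},{"dp":[0.82,-0.68,0.18],"twist":0},{"dp":[0.82,-0.68,0.18],"twist":0},{"dp":[0.82,-0.68,0.18],"twist":0},{"dp":[0.82,-0.68,0.18],"twist":0},{"dp":[0.82,-0.68,0.18],"twist":0}], "gripper": -0.1}}

```text
time_s: 2.3
ee_pos: [0.4655, -0.0753, 0.1262]
eef_rot: [3.141, -0.0, 0.353]
force: [-0.1, -0.2, -0.6]
grip_width: 0.0419
grip_force: 0.0
```

>>> {"name": "step_arm", "arguments": {"deltas": [{"dp":[0.82,-0.68,0.18],"twist":0},{"dp":[0.82,-0.68,0.18],"twist":0},{"dp":[0.82,-0.68,0.18],"twist":0},{"dp":[0.82,-0.68,0.18],"twist":0},{"dp":[0.3,-0.28,0.1],"twist":0},{"dp":[0,0,0],"twist":0},{"dp":[0,0,0],"twist":0}]}}

```text
time_s: 3.0
ee_pos: [0.5572, 0.0843, 0.0934]
eef_rot: [3.142, 0.001, 0.353]
force: [0.7, -0.2, 0.5]
grip_width: 0.0423
grip_force: 0.0
```

Run:
```python
from h import *
from scipy.spatial.transform import Rotation as R
o=ctrl.get_obs(); c=ctrl.get_calibration('wrist'); im,d=ctrl.camera('wrist')
cv2.imwrite('pics/w1.png',im[:,:,::-1])
v,u=np.mgrid[0:420,0:560]; P=np.stack([(u-c['cx'])/c['fx']*d,(v-c['cy'])/c['fy']*d,d],-1)
H=c['hand_eye']; T=P@H[:3,:3].T+H[:3,3]
W=T@R.from_euler('xyz',o['eef_rot']).as_matrix().T+o['ee_pos']
for r in ctrl.cut_out('wrist','punch')[:2]:
    p=W[r['pixels']&(d>0)]; p=p[(p[:,2]>.004)&(p[:,2]<.02)]
    b=cv2.minAreaRect(p[:,:2].astype(np.float32)); print(r['conf'],len(p),np.round(b[0],4),np.round(b[1],4),b[2],r['rect'])
    m=p[:,:2].mean(0); dd=np.linalg.svd(p[:,:2]-m)[2][0];print(m,np.degrees(np.arctan2(dd[1],dd[0])))
```

```text
(no output)
```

View pics/w1.png

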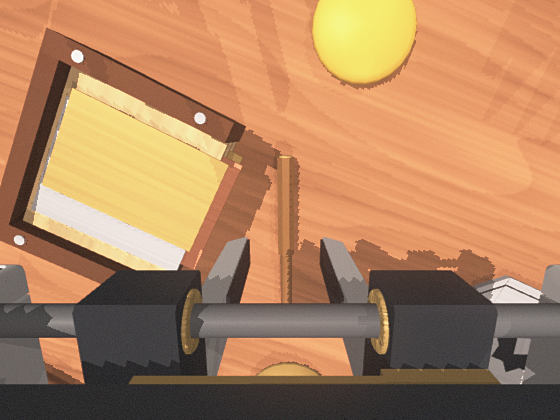

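Wrist view: the punch (column ~287) runs straight between the fingers (~285), with the shank at the top, and the left finger clears the rack. Descending and gripping.

>>> {"name": "step_arm", "arguments": {"deltas": [{"dp":[0.07,0,0.5],"twist":0},{"dp":[0,0,0.5],"twist":0},{"dp":[0,0,0.5],"twist":0},{"dp":[0,0,0.4],"twist":0},{"dp":[0,0,0.3],"twist":0},{"dp":[0,0,0],"twist":0},{"dp":[0,0,0],"twist":0}]}}

```text
time_s: 3.8
ee_pos: [0.5605, 0.0856, 0.0061]
eef_rot: [3.141, -0.001, 0.352]
force: [0.1, 0.3, 0.1]
grip_width: 0.0424
grip_force: 0.0
```

>>> {"name": "step_arm", "arguments": {"deltas": [{"dp":[0,0,0],"twist":0},{"dp":[0,0,0],"twist":0},{"dp":[0,0,0],"twist":0},{"dp":[0,0,0],"twist":0},{"dp":[0,0,0],"twist":0},{"dp":[0,0,0],"twist":0},{"dp":[0,0,0],"twist":0}], "gripper": -1, "squeeze": 25}}

```text
time_s: 4.5
ee_pos: [0.5604, 0.0861, 0.0057]
eef_rot: [3.141, -0.0, 0.353]
force: [-0.6, -1.1, 4.6]
grip_width: 0.0136
grip_force: 25.0
```

>>> {"name": "step_arm", "arguments": {"deltas": [{"dp":[0,0,-0.5],"twist":0},{"dp":[0,0,-0.8],"twist":0},{"dp":[0,0,-0.8],"twist":0},{"dp":[0,0,-0.4],"twist":0.6},{"dp":[0,0,0],"twist":0.9},{"dp":[0,0,0],"twist":0.9},{"dp":[0,0,0],"twist":0.9},{"dp":[0,0,0],"twist":0.78},{"dp":[0,0,0],"twist":0}]}}

```text
time_s: 5.4
ee_pos: [0.56, 0.0861, 0.1051]
eef_rot: [-3.142, 0.001, 0.067]
force: [-0.3, 0.8, -0.6]
grip_width: 0.0134
grip_force: 25.0
```

>>> {"name": "step_arm", "arguments": {"deltas": [{"dp":[-0.09,0.4,0],"twist":0},{"dp":[-0.2,0.88,0],"twist":0},{"dp":[-0.2,0.88,0],"twist":0},{"dp":[-0.2,0.88,0],"twist":0},{"dp":[-0.2,0.88,0],"twist":0},{"dp":[-0.2,0.88,0],"twist":0},{"dp":[-0.2,0.88,0],"twist":0},{"dp":[-0.2,0.88,0],"twist":0},{"dp":[-0.2,0.88,0],"twist":0},{"dp":[-0.2,0.88,0],"twist":0},{"dp":[-0.2,0.88,0],"twist":0},{"dp":[-0.2,0.88,0],"twist":0}]}}

```text
time_s: 6.6
ee_pos: [0.4952, -0.3245, 0.1053]
eef_rot: [-3.141, 0.0, 0.069]
force: [1.2, -1.0, -1.0]
grip_width: 0.0134
grip_force: 25.0
```

>>> {"name": "step_arm", "arguments": {"deltas": [{"dp":[-0.2,0.88,0],"twist":0},{"dp":[-0.2,0.88,0],"twist":0},{"dp":[-0.2,0.64,0],"twist":0},{"dp":[0,0,0],"twist":0},{"dp":[0,0,0],"twist":0},{"dp":[0,0,0],"twist":0}]}}

```text
time_s: 7.2
ee_pos: [0.4789, -0.4192, 0.1054]
eef_rot: [-3.141, 0.0, 0.069]
force: [1.3, 0.6, -1.1]
grip_width: 0.0132
grip_force: 25.0
```

>>> {"name": "step_arm", "arguments": {"deltas": [{"dp":[0,0,0.6],"twist":0},{"dp":[0,0,0.7],"twist":0},{"dp":[0,0,0.5],"twist":0},{"dp":[0,0,0.35],"twist":0},{"dp":[0,0,0.16],"twist":0},{"dp":[0,0,0],"twist":0},{"dp":[0,0,0],"twist":0},{"dp":[0,0,0],"twist":0}]}}

```text
time_s: 8.0
ee_pos: [0.4794, -0.4202, 0.0142]
eef_rot: [3.14, -0.001, 0.068]
force: [0.1, 0.1, -1.3]
grip_width: 0.0135
grip_force: 25.0
```

>>> {"name": "step_arm", "arguments": {"deltas": [{"dp":[0,0,0],"twist":0},{"dp":[0,0,0],"twist":0},{"dp":[0,0,0],"twist":0},{"dp":[0,0,0],"twist":0},{"dp":[0,0,-0.3],"twist":0},{"dp":[0,0,-0.6],"twist":0},{"dp":[0,0,-0.8],"twist":0},{"dp":[0,0,-0.8],"twist":0}], "gripper": -0.36}}

```text
time_s: 8.8
ee_pos: [0.4789, -0.4198, 0.115]
eef_rot: [3.141, -0.0, 0.068]
force: [0.1, 0.1, 0.2]
grip_width: 0.0301
grip_force: 0.0
```

>>> {"name": "step_arm", "arguments": {"deltas": [{"dp":[0,0,0],"twist":-1},{"dp":[0,0,0],"twist":-1},{"dp":[0,0,0],"twist":-1},{"dp":[0,0,0],"twist":-1},{"dp":[0,0,0],"twist":-1},{"dp":[0,0,0],"twist":-1},{"dp":[0,0,0],"twist":-1},{"dp":[0,0,0],"twist":-1},{"dp":[0,0,0],"twist":-1},{"dp":[0,0,0],"twist":-1},{"dp":[0,0,0],"twist":-1}], "gripper": 0.4}}

```text
time_s: 9.9
ee_pos: [0.479, -0.4199, 0.1141]
eef_rot: [3.141, 0.0, 0.839]
force: [-0.3, 0.8, 0.4]
grip_width: 0.066
grip_force: 0.0
```

>>> {"name": "step_arm", "arguments": {"deltas": [{"dp":[0,0,0],"twist":-1},{"dp":[0,0,0],"twist":-1},{"dp":[0,0,0],"twist":-1},{"dp":[0,0,0],"twist":-1},{"dp":[0,0,0],"twist":-1},{"dp":[0,0,0],"twist":-1},{"dp":[0,0,0],"twist":-1},{"dp":[0,0,0],"twist":-1},{"dp":[0,0,0],"twist":-1},{"dp":[0,0,0],"twist":0},{"dp":[0,0,0],"twist":0}]}}

```text
time_s: 11.0
ee_pos: [0.479, -0.4199, 0.1137]
eef_rot: [3.141, 0.0, 1.462]
force: [-0.6, 0.3, -0.8]
grip_width: 0.0659
grip_force: 0.0
```

```bash
cat > t.py <<'E'
from h import *
from scipy.optimize import minimize
import sys
# fit template outline (yaw, centre) to mask cloud in both cameras, express in rack frame
RO=np.array([.5474,.1497]); RY=np.radians(83.8); rx=np.array([np.cos(RY),np.sin(RY)]); ry=np.array([-rx[1],rx[0]])
poly=np.array([[-75,-55],[53,-55],[75,-33],[75,33],[53,55],[-75,55]],np.float32)
def fit(cam,label='template'):
    im,d=ctrl.camera(cam); W=cloud(cam,d); cv2.imwrite('pics/%s.png'%sys.argv[1] if cam=='scene' else '/tmp/x.png',cv2.resize(im[:,:,::-1],(800,600)))
    c=ctrl.get_calibration(cam); r=ctrl.cut_out(cam,label)
    if not r: return
    m=r[0]['pixels'].astype(np.float32)
    v,u=np.mgrid[0:420,0:560]
    # intersect rays with z=.006 plane
    T=np.linalg.inv(c['world_to_cam']); D=np.stack([(u-c['cx'])/c['fx'],(v-c['cy'])/c['fy'],np.ones_like(u,float)],-1)@T[:3,:3].T
    X=(T[:3,3]+D*((.006-T[2,3])/D[...,2])[...,None])[...,:2]
    lim=(np.abs(X-X[m>0].mean(0)).max(-1)<.2)&(D[...,2]<0); X=X[lim]; m=m[lim]
    def cost(p):
        a=np.radians(p[2]); e=np.array([np.cos(a),np.sin(a)]); l=(X-p[:2]/1000)@np.c_[e,[-e[1],e[0]]]*1000
        x,y=l[:,0],abs(l[:,1]); s=np.minimum.reduce([x+75,75-x,55-y,(108-x-y)/1.414])
        return ((1/(1+np.exp(-np.clip(s/1.5,-40,40)))-m)**2).sum()
    c0=X[m>0].mean(0)*1000
    b=minimize(cost,[*c0,84],method='Nelder-Mead',options=dict(initial_simplex=[[*c0,84],[c0[0]+8,c0[1],84],[c0[0],c0[1]+8,84],[*c0,90]],maxiter=300))
    p=b.x; q=p[:2]/1000-RO
    print(cam,label,round(r[0]['conf'],2),p.round(1),'cost',round(b.fun,1),m.sum(),'rack frame',np.round([q@rx,q@ry],4),'dyaw',round(p[2]-83.8,2))
for cam in ['scene','side']: fit(cam)
o=ctrl.get_obs();print(o['ee_pos'],o['eef_rot'],o['time_s'])
E
python3 t.py s2
```

```text
scene template 0.56 [ 517.  -178.    86.9] cost 59.7 2521.0 rack frame [-0.329  -0.0051] dyaw 3.1
side template 0.82 [ 517.2 -171.6   86.1] cost 39.4 1045.0 rack frame [-0.3227 -0.0047] dyaw 2.35
[ 0.47894993 -0.41983605  0.11320566] [3.14152071e+00 3.84095533e-05 1.46348515e+00] 11.2
```

View pics/s2.png

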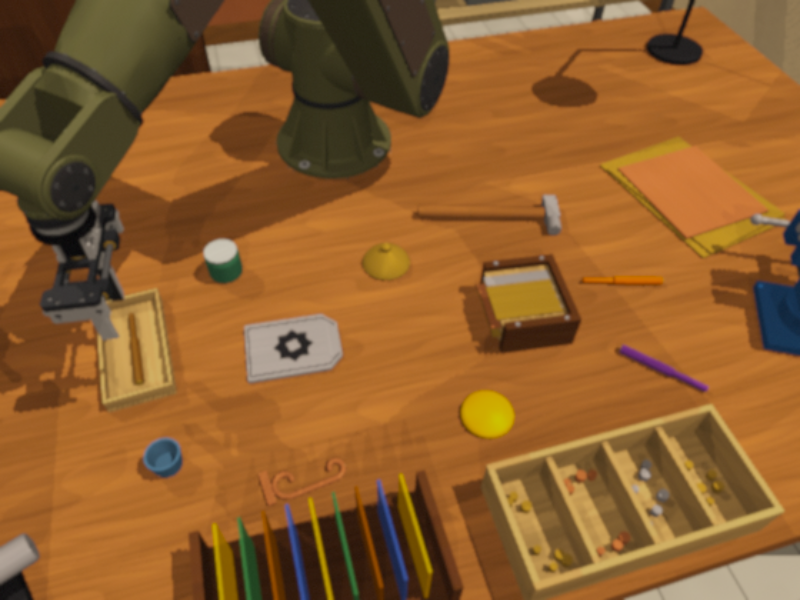

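The punch lies lengthwise in the tray at (137,350), the template is unmoved, and the bystanders are in place. Now I go behind the template's tail and lower.

>>> {"name": "step_arm", "arguments": {"deltas": [{"dp":[0.5,0.06,0],"twist":0},{"dp":[0.8,0.08,0],"twist":0},{"dp":[0.8,0.08,0],"twist":0},{"dp":[0.8,0.08,0],"twist":0},{"dp":[0.59,0.065,0],"twist":0},{"dp":[0,0,0.7],"twist":0},{"dp":[0,0,0.8],"twist":0},{"dp":[0,0,0.6],"twist":0},{"dp":[0,0,0.3],"twist":0},{"dp":[0,0,0.1],"twist":0},{"dp":[0,0,0],"twist":0},{"dp":[0,0,0],"twist":0}]}}

```text
time_s: 12.4
ee_pos: [0.5088, -0.283, 0.0142]
eef_rot: [3.14, 0.001, 1.464]
force: [0.8, 0.1, 0.2]
grip_width: 0.066
grip_force: 0.0
```

>>> {"name": "step_arm", "arguments": {"deltas": [{"dp":[0,0,0.17],"twist":0},{"dp":[0,0,0.1],"twist":0},{"dp":[0,0,0],"twist":0},{"dp":[0,0,0],"twist":0}]}}

```text
time_s: 12.8
ee_pos: [0.5083, -0.2826, 0.0022]
eef_rot: [-3.141, -0.0, 1.464]
force: [1.2, -0.6, -0.3]
grip_width: 0.0659
grip_force: 0.0
```

>>> {"name": "step_arm", "arguments": {"deltas": [{"dp":[0.2,0,0],"twist":0},{"dp":[0.2,0,0],"twist":0},{"dp":[0.2,0,0],"twist":0},{"dp":[0.2,0,0],"twist":0},{"dp":[0.2,0,0],"twist":0},{"dp":[0.2,0,0],"twist":0},{"dp":[0.2,0,0],"twist":0},{"dp":[0.2,0,0],"twist":0},{"dp":[0.2,0,0],"twist":0},{"dp":[0.2,0,0],"twist":0},{"dp":[0.2,0,0],"twist":0},{"dp":[0,0,0],"twist":0}]}}

```text
time_s: 14.0
ee_pos: [0.5177, -0.1938, 0.0022]
eef_rot: [-3.141, -0.001, 1.465]
force: [0.4, 0.2, -0.5]
grip_width: 0.0658
grip_force: 0.0
```

```bash
python3 t.py s3
```

```text
scene template 0.94 [ 528.1 -106.3   84.1] cost 211.2 2302.0 rack frame [-0.2565 -0.0085] dyaw 0.25
side template 0.71 [ 525.4 -103.    82.8] cost 48.9 1185.0 rack frame [-0.2536 -0.0054] dyaw -1.01
[ 0.51752677 -0.1949868   0.00211819] [-3.14125959e+00 -3.71042836e-04  1.46437799e+00] 14.2
```

>>> {"name": "step_arm", "arguments": {"deltas": [{"dp":[0.2,-0.014,0],"twist":0},{"dp":[0.23,-0.014,0],"twist":0},{"dp":[0.23,-0.014,0],"twist":0},{"dp":[0.23,-0.014,0],"twist":0},{"dp":[0.23,-0.014,0],"twist":0},{"dp":[0.23,-0.014,0],"twist":0},{"dp":[0.23,-0.014,0],"twist":0},{"dp":[0.23,-0.014,0],"twist":0},{"dp":[0.23,-0.014,0],"twist":0},{"dp":[0.23,-0.014,0],"twist":0},{"dp":[0.23,-0.014,0],"twist":0},{"dp":[0.1,0,0],"twist":0}]}}

```text
time_s: 15.4
ee_pos: [0.5225, -0.0901, 0.0023]
eef_rot: [-3.141, -0.0, 1.465]
force: [0.5, -2.6, -1.2]
grip_width: 0.0658
grip_force: 1.5
```

```bash
python3 t.py s4
```

```text
scene template 0.64 [532.3  -2.1  85. ] cost 372.0 1947.0 rack frame [-0.1525 -0.0014] dyaw 1.2
side template 0.94 [531.9   1.4  83.9] cost 30.9 1327.0 rack frame [-0.1491 -0.0006] dyaw 0.15
[ 0.52261703 -0.09087231  0.00229317] [ 3.14148585e+00 -2.73643862e-04  1.46454194e+00] 15.6
```

View pics/s4.png

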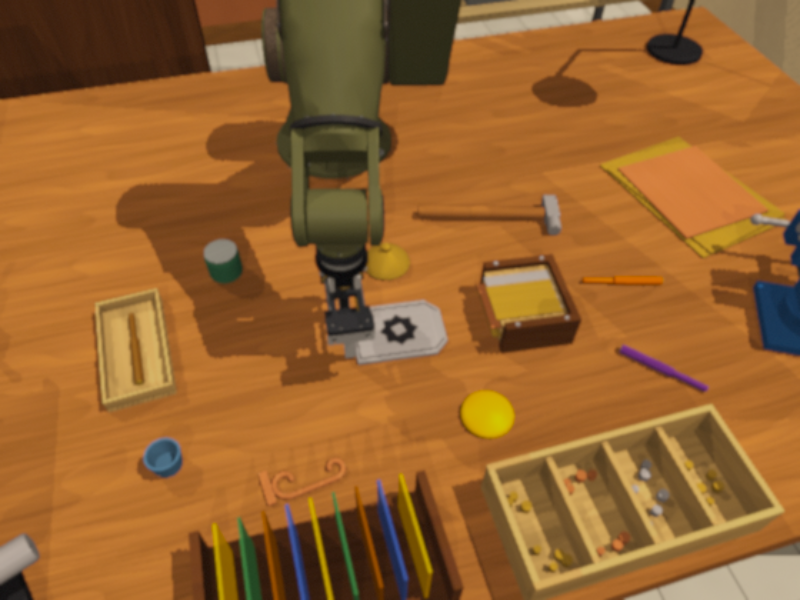

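The template (400,330) is square and in line with the rack. Pushing on.

>>> {"name": "step_arm", "arguments": {"deltas": [{"dp":[0.25,-0.002,0],"twist":0},{"dp":[0.25,-0.002,0],"twist":0},{"dp":[0.25,-0.002,0],"twist":0},{"dp":[0.25,-0.002,0],"twist":0},{"dp":[0.25,-0.002,0],"twist":0},{"dp":[0.25,-0.002,0],"twist":0},{"dp":[0.25,-0.002,0],"twist":0},{"dp":[0.25,-0.002,0],"twist":0},{"dp":[0.25,0,0],"twist":0},{"dp":[0.25,0,0],"twist":0},{"dp":[0.25,0,0],"twist":0},{"dp":[0.25,0,0],"twist":0}]}}

```text
time_s: 16.8
ee_pos: [0.5347, 0.0292, 0.0023]
eef_rot: [-3.142, 0.0, 1.464]
force: [-1.2, -4.1, 1.8]
grip_width: 0.0658
grip_force: 2.2
```

>>> {"name": "step_arm", "arguments": {"deltas": [{"dp":[0.2,0,0],"twist":0},{"dp":[0.2,0,0],"twist":0},{"dp":[0.2,0,0],"twist":0},{"dp":[0.2,0,0],"twist":0},{"dp":[0.2,0,0],"twist":0},{"dp":[0.2,0,0],"twist":0}]}}

```text
time_s: 17.4
ee_pos: [0.5398, 0.0767, 0.0023]
eef_rot: [-3.142, 0.0, 1.464]
force: [0.3, -5.6, 2.3]
grip_width: 0.0656
grip_force: 2.4
```

>>> {"name": "step_arm", "arguments": {"deltas": [{"dp":[0.1,0,0],"twist":0},{"dp":[0.1,0,0],"twist":0},{"dp":[0.1,0,0],"twist":0},{"dp":[0.1,0,0],"twist":0},{"dp":[0.05,0,0],"twist":0},{"dp":[0,0,0],"twist":0}]}}

```text
time_s: 18.0
ee_pos: [0.5416, 0.0944, 0.0022]
eef_rot: [3.142, -0.0, 1.465]
force: [0.5, -0.9, 1.1]
grip_width: 0.0658
grip_force: 0.3
```

>>> {"name": "step_arm", "arguments": {"deltas": [{"dp":[0.05,0,0],"twist":0},{"dp":[0.05,0,0],"twist":0},{"dp":[0,0,0],"twist":0}]}}

```text
time_s: 18.3
ee_pos: [0.542, 0.0982, 0.0022]
eef_rot: [-3.142, -0.0, 1.465]
force: [-0.1, -2.6, 1.0]
grip_width: 0.066
grip_force: 1.1
```

>>> {"name": "step_arm", "arguments": {"deltas": [{"dp":[0.05,0,0],"twist":0},{"dp":[0.05,0,0],"twist":0},{"dp":[0,0,0],"twist":0}]}}

```text
time_s: 18.6
ee_pos: [0.5422, 0.1004, 0.0022]
eef_rot: [-3.141, 0.003, 1.465]
force: [-1.7, -18.1, 3.8]
grip_width: 0.0658
grip_force: 8.7
```

>>> {"name": "step_arm", "arguments": {"deltas": [{"dp":[0.05,0,0],"twist":0},{"dp":[0,0,0],"twist":0}]}}

```text
time_s: 18.8
ee_pos: [0.5422, 0.1009, 0.0021]
eef_rot: [-3.14, 0.005, 1.465]
force: [-4.2, -30.3, 6.5]
grip_width: 0.0655
grip_force: 15.0
```

Contact with the back board came at the expected depth. I back off, rise and verify.

>>> {"name": "step_arm", "arguments": {"deltas": [{"dp":[-0.2,0,0],"twist":0},{"dp":[-0.8,0,0],"twist":0},{"dp":[-0.8,0,0],"twist":0},{"dp":[-0.5,0,-0.8],"twist":0},{"dp":[-0.8,0,-0.9],"twist":0},{"dp":[-0.8,0,-0.9],"twist":0},{"dp":[-0.8,0,-0.9],"twist":0},{"dp":[-0.8,0,-0.5],"twist":0},{"dp":[-0.8,0,0],"twist":0},{"dp":[0,0,0],"twist":0},{"dp":[0,0,0],"twist":0}]}}

```text
time_s: 19.9
ee_pos: [0.5159, -0.1464, 0.1619]
eef_rot: [-3.141, -0.001, 1.463]
force: [0.3, 0.5, -0.5]
grip_width: 0.0659
grip_force: 0.0
```

Run:
```python
from h import *
for cam in ['scene','side']:
    im,d=ctrl.camera(cam); np.savez(f'/tmp/{cam}.npz',im=im,W=cloud(cam,d))
    if cam=='scene': cv2.imwrite('pics/end.png',cv2.resize(im[120:330,40:420,::-1],(798,441),interpolation=2))
    W=cloud(cam,d); m=(W[...,0]>.47)&(W[...,0]<.62)&(W[...,1]>.06)&(W[...,1]<.16)&(W[...,2]<.014)&(W[...,2]>.004)
    p=W[m][:,:2]; RO=np.array([.5474,.1497]); a=np.radians(83.8); e=np.array([np.cos(a),np.sin(a)])
    x=(p-RO)@e; y=(p-RO)@[-e[1],e[0]]
    print(cam,len(p),'y range',np.percentile(y,[1,99]).round(4))
    edge=[(b,x[(y>b)&(y<b+.02)].min().round(4)) for b in np.arange(-.05,.05,.02) if ((y>b)&(y<b+.02)).sum()>3]; print([(float(b.round(2)),float(v)) for b,v in edge])
for l in ['hammer','lens','bracket','cap','tin','pot','punch']: 
    for cam in ['scene','side']:
        W=np.load(f'/tmp/{cam}.npz')['W']
        for r in ctrl.cut_out(cam,l)[:1]: p=W[r['pixels']]; print(l,cam,round(r['conf'],2),np.nanmedian(p,0).round(3))
```

```text
scene 517 y range [-0.0707  0.0558]
[(-0.05, -0.04), (-0.03, -0.0617), (-0.01, -0.0861), (0.01, -0.0459), (0.03, -0.0401)]
side 1 y range [0.072 0.072]
[]
hammer scene 0.84 [0.32  0.258 0.022]
hammer side 0.57 [0.324 0.309 0.022]
lens side 0.21 [0.552 0.235 0.055]
bracket scene 0.67 [0.551 0.127 0.006]
bracket side 0.68 [ 0.746 -0.236  0.005]
cap scene 0.83 [0.391 0.01  0.02 ]
cap side 0.94 [0.378 0.032 0.018]
tin scene 0.76 [ 0.34  -0.263  0.047]
tin side 0.89 [ 0.324 -0.245  0.039]
pot scene 0.57 [ 0.663 -0.384  0.021]
pot side 0.7 [ 0.746 -0.219  0.005]
punch scene 0.91 [0.714 0.372 0.011]
punch side 0.93 [0.706 0.373 0.01 ]
```

View pics/end.png

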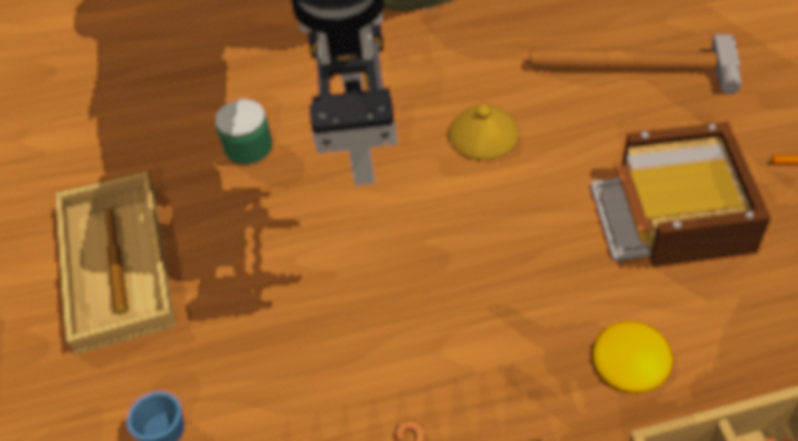

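The template's tail shows about 40 mm at both sides of the slot (600–650, 180–255), so it is home and square. The punch is in the tray (117,260).

```bash
python3 -c "
from station import ctrl
print(ctrl.hand_in())"
```

```text
the job is handed in; nothing more can be done
None
```

I handed the job in at about 20 s: the bronze punch is in the tray, the template is home and square in the rack's bottom slot (about 40 mm of tail outside), and the bystanders look unmoved; the hand-in returned no verdict.

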